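# Reload the cap feeder and reset its tripped cutout

### The job

The bottle-cap feeder ran empty and its motor cutout tripped. Gather all the loose bottle caps from the bench into the feeder's hinged loading bucket, then, with all of them in it, tip the bucket by its bar so that every cap goes into the hopper, and lower it fully back down. Only then reset the cutout: push its lever fully off first, then throw it fully on and leave it there; do not disturb the sample box, beaker or bottle.

Things in the scene. Friction and masses are not known exactly. Their poses are not given: they have to be found in the camera images.
- cap1_center (a point): one of up to six identical loose blue ribbed bottle caps (solid), 30 mm in diameter, 24 mm high, about 20 g; this point is its centre, 12 mm over the bench as it stands; z is its round axis. The number present varies from 4 to 6 (absent: no pose).
- cap2_center (a point): one of up to six identical loose blue ribbed bottle caps (solid), 30 mm in diameter, 24 mm high, about 20 g; this point is its centre, 12 mm over the bench as it stands; z is its round axis. The number present varies from 4 to 6 (absent: no pose).
- cap3_center (a point): one of up to six identical loose blue ribbed bottle caps (solid), 30 mm in diameter, 24 mm high, about 20 g; this point is its centre, 12 mm over the bench as it stands; z is its round axis. The number present varies from 4 to 6 (absent: no pose).
- cap4_center (a point): one of up to six identical loose blue ribbed bottle caps (solid), 30 mm in diameter, 24 mm high, about 20 g; this point is its centre, 12 mm over the bench as it stands; z is its round axis. The number present varies from 4 to 6 (absent: no pose).
- cap5_center (a point): one of up to six identical loose blue ribbed bottle caps (solid), 30 mm in diameter, 24 mm high, about 20 g; this point is its centre, 12 mm over the bench as it stands; z is its round axis. The number present varies from 4 to 6 (absent: no pose).
- cap6_center (a point): one of up to six identical loose blue ribbed bottle caps (solid), 30 mm in diameter, 24 mm high, about 20 g; this point is its centre, 12 mm over the bench as it stands; z is its round axis. The number present varies from 4 to 6 (absent: no pose).
- hopper_floor (a point): centre of the inner floor of the feeder's hopper, a fixed open metal box, inside 162 mm (x) by 220 mm (y), 20 mm over the bench. Axes are the feeder's: x points from the bucket to the hopper, z up. Front wall (bucket side, -x) rises 82 mm over this floor, the other three 135 mm.
- bucket_hinge (a point): middle of the bucket's hinge line, 108 mm over the bench, 88 mm before the hopper's centre (feeder's -x side), just above the hopper's front wall; the hinge line is the feeder's y axis (same axes as hopper_floor).
- bucket_floor (a point): centre of the steel loading bucket's floor (upper face), 48 mm from the hinge. Axes move with the bucket: x towards the hinge, y along it, z out of the floor. Inside 95 (x) by 206 (y) mm; side and front walls 38 mm high, 3 mm thick; open at the hinge. At rest the floor slopes 0.12 rad down away from the hopper, here about 102 mm over the bench. Six caps fit in one row along y, 34 mm apart.
- bucket_bar (a point): middle of the bucket's round handle bar, 10 mm thick, running 130 mm along the hinge direction on two end arms, 150 mm from the hinge (45 mm free gap behind it), about 115 mm over the bench at rest; 102 mm from bucket_floor along the bucket's -x and 25 mm along its z. The gripper can keep pointing down and let the bar turn between its fingers on the arc about the hinge.
- bucket (a joint): bucket angle in rad: 0 at rest (start), grows as the bar is raised and swung over towards the hopper, stop at 1.95; about 1.7 empties it surely. Hinge nearly free, bucket about 0.22 kg: it falls back to rest if let go below about 1.35 and falls on to the stop beyond about 1.7.
- cutout: motor cutout, fixed grey housing 110 x 64 x 42 mm high with a black top plate; origin at the centre of its underside; its x axis is the lever's swing direction, from OFF (-x, ring mark, roughly the robot's side) to ON (+x, bar mark).
- cutout_pivot (a point): pivot of the lever, 36 mm over the bench at the middle of the housing; the lever turns about the cutout's y axis.
- lever_tip (a point): end of the black flat toggle lever, 64 mm from the pivot; the lever is 12 mm thick and 24 mm wide; axes turn with the lever, z along it.
- trip_lever (a joint): lever angle in rad: 0 fully OFF (leans 0.6 rad towards the cutout's -x), 0.6 upright, 1.2 fully ON (leans 0.6 rad to +x), with hard stops at both ends. Starts tripped, between 0.45 and 0.75. Stays where it is left; needs about 0.08 N m, 2 to 4 N at the lever.
- sample_box: bystander, leave alone: blue sample box with a clear lid, 96 x 125 x 65 mm; origin at the centre of its underside
- beaker: bystander, leave alone: clear plastic beaker, 72 x 72 x 90 mm; origin at the centre of its underside
- reagent: bystander, leave alone: white reagent bottle with blue cap, 68 x 68 x 160 mm; origin at the centre of its underside
Things that resemble listed ones, but are neither listed nor needed, are in the scene too. Leave any red look-alike of the part that bears cap6_center alone.

How it is judged (in metres and radians):
On the way, in this order (a step that is already met when the one before it is completed fails the run):
1. all the caps lie in the loading bucket together (x of cap1_center in the frame of bucket_floor between -0.05 and 0.048 m and y of cap1_center in the frame of bucket_floor between -0.105 and 0.105 m and z of cap1_center in the frame of bucket_floor between 0 and 0.055 m and x of cap2_center in the frame of bucket_floor between -0.05 and 0.048 m and y of cap2_center in the frame of bucket_floor between -0.105 and 0.105 m and z of cap2_center in the frame of bucket_floor between 0 and 0.055 m and x of cap3_center in the frame of bucket_floor between -0.05 and 0.048 m and y of cap3_center in the frame of bucket_floor between -0.105 and 0.105 m and z of cap3_center in the frame of bucket_floor between 0 and 0.055 m and x of cap4_center in the frame of bucket_floor between -0.05 and 0.048 m and y of cap4_center in the frame of bucket_floor between -0.105 and 0.105 m and z of cap4_center in the frame of bucket_floor between 0 and 0.055 m and x of cap5_center in the frame of bucket_floor between -0.05 and 0.048 m and y of cap5_center in the frame of bucket_floor between -0.105 and 0.105 m and z of cap5_center in the frame of bucket_floor between 0 and 0.055 m and x of cap6_center in the frame of bucket_floor between -0.05 and 0.048 m and y of cap6_center in the frame of bucket_floor between -0.105 and 0.105 m and z of cap6_center in the frame of bucket_floor between 0 and 0.055 m and value of joint bucket below 0.3 rad), for 0.2 s.
2. the bucket is tipped up and all the caps are in the hopper (x of cap1_center in the frame of hopper_floor between -0.083 and 0.083 m and y of cap1_center in the frame of hopper_floor between -0.113 and 0.113 m and z of cap1_center in the frame of hopper_floor between -0.01 and 0.08 m and x of cap2_center in the frame of hopper_floor between -0.083 and 0.083 m and y of cap2_center in the frame of hopper_floor between -0.113 and 0.113 m and z of cap2_center in the frame of hopper_floor between -0.01 and 0.08 m and x of cap3_center in the frame of hopper_floor between -0.083 and 0.083 m and y of cap3_center in the frame of hopper_floor between -0.113 and 0.113 m and z of cap3_center in the frame of hopper_floor between -0.01 and 0.08 m and x of cap4_center in the frame of hopper_floor between -0.083 and 0.083 m and y of cap4_center in the frame of hopper_floor between -0.113 and 0.113 m and z of cap4_center in the frame of hopper_floor between -0.01 and 0.08 m and x of cap5_center in the frame of hopper_floor between -0.083 and 0.083 m and y of cap5_center in the frame of hopper_floor between -0.113 and 0.113 m and z of cap5_center in the frame of hopper_floor between -0.01 and 0.08 m and x of cap6_center in the frame of hopper_floor between -0.083 and 0.083 m and y of cap6_center in the frame of hopper_floor between -0.113 and 0.113 m and z of cap6_center in the frame of hopper_floor between -0.01 and 0.08 m and value of joint bucket above 1 rad), for 0.1 s.
3. the bucket is lowered fully back down (value of joint bucket below 0.08 rad), for 0.2 s.
4. the lever is pushed fully off (value of joint trip_lever below 0.08 rad), for 0.1 s.
5. the lever is thrown fully on (value of joint trip_lever above 1.1 rad), for 0.2 s.
At the end, for the whole second after the job is handed in: Every cap present is in the hopper (centre between its walls, less than 80 mm over its floor), the bucket is down (within 0.08 rad of rest) and the lever is on (within 0.1 rad of its stop), left there (x of cap1_center in the frame of hopper_floor between -0.083 and 0.083 m and y of cap1_center in the frame of hopper_floor between -0.113 and 0.113 m and z of cap1_center in the frame of hopper_floor between -0.01 and 0.08 m and x of cap2_center in the frame of hopper_floor between -0.083 and 0.083 m and y of cap2_center in the frame of hopper_floor between -0.113 and 0.113 m and z of cap2_center in the frame of hopper_floor between -0.01 and 0.08 m and x of cap3_center in the frame of hopper_floor between -0.083 and 0.083 m and y of cap3_center in the frame of hopper_floor between -0.113 and 0.113 m and z of cap3_center in the frame of hopper_floor between -0.01 and 0.08 m and x of cap4_center in the frame of hopper_floor between -0.083 and 0.083 m and y of cap4_center in the frame of hopper_floor between -0.113 and 0.113 m and z of cap4_center in the frame of hopper_floor between -0.01 and 0.08 m and x of cap5_center in the frame of hopper_floor between -0.083 and 0.083 m and y of cap5_center in the frame of hopper_floor between -0.113 and 0.113 m and z of cap5_center in the frame of hopper_floor between -0.01 and 0.08 m and x of cap6_center in the frame of hopper_floor between -0.083 and 0.083 m and y of cap6_center in the frame of hopper_floor between -0.113 and 0.113 m and z of cap6_center in the frame of hopper_floor between -0.01 and 0.08 m and value of joint bucket below 0.08 rad and velocity of joint bucket below 0.1 rad/s and value of joint trip_lever above 1.1 rad); the robot touches nothing.
It fails at once if the lever is on while a cap is outside the hopper or the bucket is up (value of joint trip_lever above 1.1 rad and ((x of cap1_center in the frame of hopper_floor below -0.083 m or x of cap1_center in the frame of hopper_floor above 0.083 m or y of cap1_center in the frame of hopper_floor below -0.113 m or y of cap1_center in the frame of hopper_floor above 0.113 m or z of cap1_center in the frame of hopper_floor below -0.01 m or z of cap1_center in the frame of hopper_floor above 0.08 m) or (x of cap2_center in the frame of hopper_floor below -0.083 m or x of cap2_center in the frame of hopper_floor above 0.083 m or y of cap2_center in the frame of hopper_floor below -0.113 m or y of cap2_center in the frame of hopper_floor above 0.113 m or z of cap2_center in the frame of hopper_floor below -0.01 m or z of cap2_center in the frame of hopper_floor above 0.08 m) or (x of cap3_center in the frame of hopper_floor below -0.083 m or x of cap3_center in the frame of hopper_floor above 0.083 m or y of cap3_center in the frame of hopper_floor below -0.113 m or y of cap3_center in the frame of hopper_floor above 0.113 m or z of cap3_center in the frame of hopper_floor below -0.01 m or z of cap3_center in the frame of hopper_floor above 0.08 m) or (x of cap4_center in the frame of hopper_floor below -0.083 m or x of cap4_center in the frame of hopper_floor above 0.083 m or y of cap4_center in the frame of hopper_floor below -0.113 m or y of cap4_center in the frame of hopper_floor above 0.113 m or z of cap4_center in the frame of hopper_floor below -0.01 m or z of cap4_center in the frame of hopper_floor above 0.08 m) or (x of cap5_center in the frame of hopper_floor below -0.083 m or x of cap5_center in the frame of hopper_floor above 0.083 m or y of cap5_center in the frame of hopper_floor below -0.113 m or y of cap5_center in the frame of hopper_floor above 0.113 m or z of cap5_center in the frame of hopper_floor below -0.01 m or z of cap5_center in the frame of hopper_floor above 0.08 m) or (x of cap6_center in the frame of hopper_floor below -0.083 m or x of cap6_center in the frame of hopper_floor above 0.083 m or y of cap6_center in the frame of hopper_floor below -0.113 m or y of cap6_center in the frame of hopper_floor above 0.113 m or z of cap6_center in the frame of hopper_floor below -0.01 m or z of cap6_center in the frame of hopper_floor above 0.08 m) or value of joint bucket above 0.3 rad)).
It fails at once if the sample box, beaker or bottle is moved more than 40 mm (distance of any of sample_box, beaker, reagent from where it was at the start of the episode above 0.04 m).
Of cap1, cap2, cap3, cap4, cap5, cap6 only 4 to 6 are there at a start; the rules pass over those that are not, and their reading is None.
At some moment in a run one of cap1, cap2, cap3, cap4, cap5, cap6 may be knocked a few centimetres aside while the robot is not near it.
Once in a run the grip may slacken for a moment while it holds something.
It also fails if it takes over 208 s, if anything falls off the work surface, if the arm or the gripper's body presses on something with over 40 N, if the wrist force passes 120 N, or if a joint passes its speed limit or range.

### The arm

A 7-joint arm with a two-finger parallel gripper is mounted at the origin on a cart in front of the work surface, level with it; the furniture and walls round the work are solid. World frame = base frame: x ahead of the robot, y to its left, z up, the work surface at z = 0. Lengths are in m, angles in degrees, forces in N, time in s.
With the tool pointing down it reaches from about 0.4 to 0.925 m from the base axis. Payload 5.6 kg.
Tool frame: the origin (TCP) lies at the very end of the fingers, on their centre line; the grasp point (between the pads) lies 19 mm behind it (tcp_to_grasp is the distance from the TCP to the grasp point, in m); z points along the fingers, y is the line along which they close (so a half turn about z gives the same grasp; the last joint's range is limited). The gripper opens to 85 mm and grips with 20 to 120 N. Pads are 22 mm wide; open, the fingers measure 114 mm over their backs; the gripper's body (76 mm by 85 mm) begins 54 mm behind the grasp point. The pads swing forward as they close: fully open they stand 13 mm farther back than shut.
Start: joints at [74.026, 26.786, -0.665, 91.828, 0.344, 61.387, -3.226], TCP at [0.152, -0.632, 0.195] pointing down, gripper open.
Joint ranges: [-144.91, 144.91], [-17.63, 115.5], [-89.93, 88.59], [15.96, 139.68], [-74.01, 254.01], [8.47, 105.57], [-167.45, 167.45]. Speed limits (degrees/s): [147.25, 147.25, 180, 180, 180, 180, 180].

### API

Orientations are given as [roll, pitch, yaw] about the fixed x, y, z axes, in that order (R = Rz(yaw) Ry(pitch) Rx(roll)).
In Python, from bench import move_to, move_linear, movej, gripper_to, dwell, solve_ik, get_obs, snapshot, IKError, job_done, tcp_to_grasp gives the robot as it stands. Calls block until the motion is done:
- move_to(position, orientation): joint-space move of the TCP to a pose.
- move_linear(position, rot=None, rate=0.15, stop_force=None): straight line of the TCP; rot=None keeps the orientation; rate is the mean speed in m/s. With stop_force (N) it stops when the force on the tool has changed by that much, and returns True; else False.
- movej(angles): joint-space move.
- gripper_to(opening): finger opening in m; the grip force is fixed at half the most; returns when the fingers have stopped.
- dwell(seconds).
- solve_ik(position, orientation): joint angles nearest the present ones, or None.
- get_obs(): the state.
- snapshot(name): name is "side" or "top"; returns a dict with "frame" (480x640x3 uint8, red, green, blue), "fx", "fy", "cx", "cy" (pixels), "k1" (the pictures are not rectified: a ray, as slopes to the right and down, at radius r is drawn at 1 + k1 r^2 times it, then the intrinsics apply), "R" (3x3) and "t" (3): a world point X has camera coordinates R X + t. Camera axes: x right, y down, z forward; pixel columns grow to the right and rows downward; lengths in m; the calibration is good to about 2 mm. A picture is of the moment at which its call begins. There is no depth.
A pose or a line that the arm cannot do raises IKError and nothing moves.
- job_done(): hands the job in; it is judged then, once.
The state is a dict: "clock": time; "joints": joint angles; "qvel": joint speeds; "tau": joint torques, N m; "position": TCP position; "ee_rot": TCP orientation; "force": force on the tool from outside, world axes, zero at the start; "wrist_torque": the same for the moment, N m; "finger_gap": finger opening in m; "finger_force": force on a finger pad.
Only numpy, scipy, OpenCV 4.12 (cv2) and the standard library are available. Lean on these libraries where they do the work, as an engineer would, in place of code of your own. Each camera call takes 0.05 s, during which the arm holds its last target. There are 200 camera calls.

## Working session

There is one attempt and no reset: what is moved stays moved. The work goes in short steps, each a Python script; the robot and the scene stay as the last script left them, time stands still between calls to the robot, and variables do not carry over. Pictures are saved under pics/ and viewed, at most 16 in all, crops included, and the job is handed in when it is done.

```bash
ls; mkdir -p pics
python3 - <<'E'
from bench import *
import cv2
for n in("side","top"):
    s=snapshot(n); cv2.imwrite(f"pics/{n}0.png",s["frame"][:,:,::-1]); print(n,s["fx"],s["fy"],s["cx"],s["cy"],s["k1"],s["R"],s["t"])
o=get_obs();print(o["clock"],o["ee_rot"],tcp_to_grasp)
E
```

```text
pics
side 502.1512026566193 502.1512026566193 316.1270047964184 239.70865719691244 -0.016947022323492468 [[ 0.99044106 -0.13606162 -0.02266611]
 [-0.07038385 -0.35719418 -0.93137449]
 [ 0.11862812  0.92406686 -0.36335632]] [-0.51146827  0.11702034  1.21502823]
top 443.1015787241056 443.1015787241056 320.28625835490305 240.06891300740824 0.008336037862467154 [[-0.01754464 -0.99982463  0.00654951]
 [-0.99362109  0.01670521 -0.11152609]
 [ 0.11139712 -0.00846442 -0.99373992]] [-0.03377375  0.52680656  1.26925913]
0.1 [-1.79904856e+02  6.64009850e-03  1.35065148e+01] 0.0187
```

View pics/side0.png

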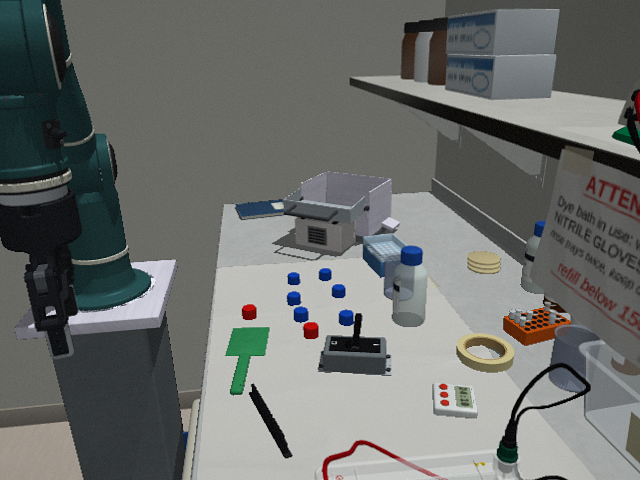

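View pics/top0.png

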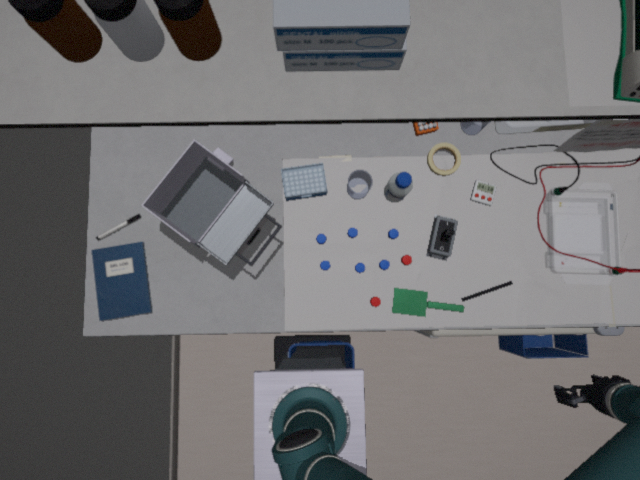

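Six blue caps in the top view, at about (321,239), (352,233), (393,234), (325,265), (360,268) and (384,265). Look-alikes to avoid are the red caps at (407,260) and (375,301), the reagent's blue cap at (402,180), the blue box and the blue book. The feeder is at about (210,205) and the cutout at (443,237).

```bash
cat > h.py <<'E'
from bench import *
import numpy as np, cv2
def ray(s,u,v):
    K=np.array([[s["fx"],0,s["cx"]],[0,s["fy"],s["cy"]],[0,0,1.]])
    p=cv2.undistortPoints(np.array([[[u,v]]],float),K,np.array([s["k1"],0,0,0,0.]))[0,0]
    R=np.array(s["R"]);return -R.T@np.array(s["t"]), R.T@np.array([p[0],p[1],1])
def onz(s,u,v,z):
    o,d=ray(s,u,v);return o+d*(z-o[2])/d[2]
def px(s,X):
    K=np.array([[s["fx"],0,s["cx"]],[0,s["fy"],s["cy"]],[0,0,1.]])
    return cv2.projectPoints(np.array([X],float),cv2.Rodrigues(np.array(s["R"]))[0],np.array(s["t"]),K,np.array([s["k1"],0,0,0,0.]))[0][0,0]
def blobs(s,lo=(105,140,60),hi=(125,255,255),amin=25,amax=400):
    m=cv2.inRange(cv2.cvtColor(s["frame"],cv2.COLOR_RGB2HSV),lo,hi)
    n,l,st,c=cv2.connectedComponentsWithStats(m)
    return [(c[i],st[i,4]) for i in range(1,n) if amin<st[i,4]<amax]
def caps(z=0.012,n="top"):
    s=snapshot(n);return [(c.round(1),a,onz(s,*c,z).round(4)) for c,a in blobs(s)]
E
python3 - <<'E'
from h import *
for n in("top","side"):
    print(n)
    for c in caps(0.018 if n=="top" else .012,n): print(*c)
f=cv2.imread("pics/top0.png")
cv2.imwrite("pics/feed.png",cv2.resize(f[130:290,130:300],None,fx=3.5,fy=3.5,interpolation=cv2.INTER_CUBIC))
cv2.imwrite("pics/cut.png",cv2.resize(f[170:310,310:480],None,fx=4,fy=4,interpolation=cv2.INTER_CUBIC))
E
```

```text
top
[403.3 179.8] 174 [ 0.7056 -0.2955  0.018 ]
[352.2 232.4] 62 [ 0.5489 -0.1378  0.018 ]
[392.9 233.6] 64 [ 0.5431 -0.2585  0.018 ]
[320.9 238.5] 62 [ 0.5319 -0.0448  0.018 ]
[324.7 265. ] 60 [ 0.4534 -0.0547  0.018 ]
[384.  264.4] 63 [ 0.4524 -0.229   0.018 ]
[359.7 267.3] 58 [ 0.4449 -0.1573  0.018 ]
[535.6 341.8] 338 [ 0.2216 -0.6589  0.018 ]
[322.  345.9] 217 [ 0.2208 -0.0424  0.018 ]
[538.1 355.5] 27 [ 0.183  -0.6634  0.018 ]
side
[483.7  63.2] 99 [ 6.2929 11.3643  0.012 ]
[257.1 208.8] 318 [0.3821 0.521  0.012 ]
[538.9 227.7] 128 [1.2129 0.1582 0.012 ]
[373.8 262.7] 202 [ 0.6662 -0.      0.012 ]
[411.  255.4] 376 [0.7739 0.0273 0.012 ]
[324.6 274.4] 131 [ 0.5313 -0.0463  0.012 ]
[293.1 278.5] 130 [ 0.453  -0.0554  0.012 ]
[338.1 290.9] 156 [ 0.5482 -0.1394  0.012 ]
[293.3 298.4] 156 [ 0.4437 -0.157   0.012 ]
[300.4 314.2] 193 [ 0.4518 -0.2296  0.012 ]
[345.7 317.4] 205 [ 0.5427 -0.2595  0.012 ]
[184.7 438.6] 57 [ 0.2479 -0.5585  0.012 ]
```

View pics/feed.png

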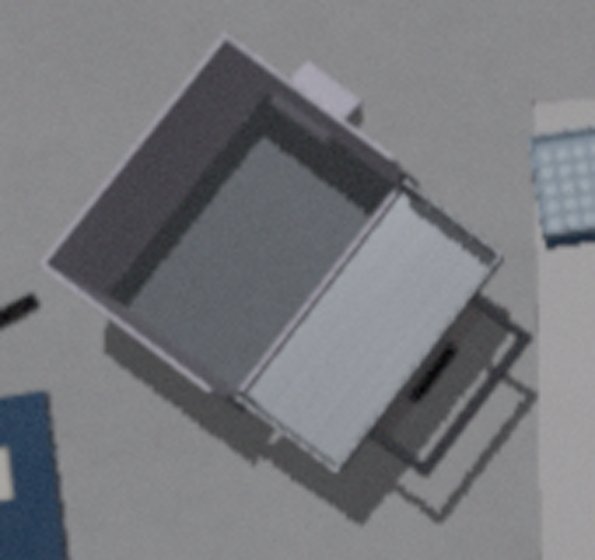

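View pics/cut.png

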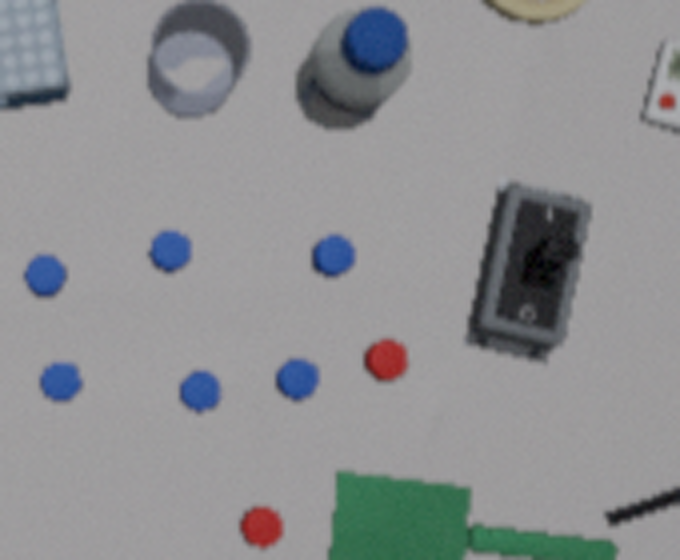

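Run:
```python
from h import *
s=snapshot("top")
F=lambda x,y,z:onz(s,x/3.5+130-.35,y/3.5+130-.35,z)
C=lambda x,y,z:onz(s,x/4+310-.4,y/4+170-.4,z)
b1,b2=F(425,468,.115),F(526,338,.115); print("bar",b1,b2,(b1+b2)/2,np.linalg.norm(b1-b2))
r1,r2=F(47,263,.155),F(225,38,.155); print("rim",r1,r2,np.linalg.norm(r1-r2))
f1,f2=F(338,468,.134),F(500,262,.134); print("front",f1,f2,(f1+f2)/2,np.linalg.norm(f1-f2))
for a,b in((b1,b2),(r1,r2),(f1,f2)):
    d=a-b; print("yaw",np.degrees(np.arctan2(-d[0],d[1])))
yaw=np.arctan2(-(r1-r2)[0],(r1-r2)[1]);x=np.array([np.cos(yaw),np.sin(yaw),0])
print("hinge from bar",(b1+b2)/2+x*.15,"from front",(f1+f2)/2+x*.094,"from rim",(r1+r2)/2-x*(.081+.003+.088))
o,i=C(528,313,.042),C(549,215,.042); print("cut",o,i,(o+i)/2,np.degrees(np.arctan2(*(i-o)[1::-1])))
f=cv2.imread("pics/side0.png")
a=cv2.resize(f[170:270,225:405],None,fx=4.4,fy=4.4,interpolation=cv2.INTER_CUBIC)
cv2.imwrite("pics/sfeed.png",a)
cv2.imwrite("pics/scut.png",cv2.resize(f[300:390,300:410],None,fx=6,fy=6,interpolation=cv2.INTER_CUBIC))
```

```text
bar [0.45603514 0.14709707 0.115     ] [0.55667942 0.06798762 0.115     ] [0.50635728 0.10754235 0.115     ] 0.12801396567720014
rim [0.61440216 0.42781815 0.155     ] [0.78896266 0.29543254 0.155     ] 0.21908290369448072
front [0.45600877 0.21062459 0.134     ] [0.61381014 0.08612883 0.134     ] [0.53490945 0.14837671 0.134     ] 0.20099867463101215
yaw 51.831581590733705
yaw 52.823545731386936
yaw 51.72869097178501
hinge from bar [0.59699804 0.22705909 0.115     ] from front [0.591711   0.22327387 0.134     ] from rim [0.59774767 0.22457947 0.155     ]
cut [ 0.49613165 -0.39417138  0.042     ] [ 0.56764535 -0.41295387  0.042     ] [ 0.5318885  -0.40356263  0.042     ] -14.715905835237526
```

View pics/scut.png

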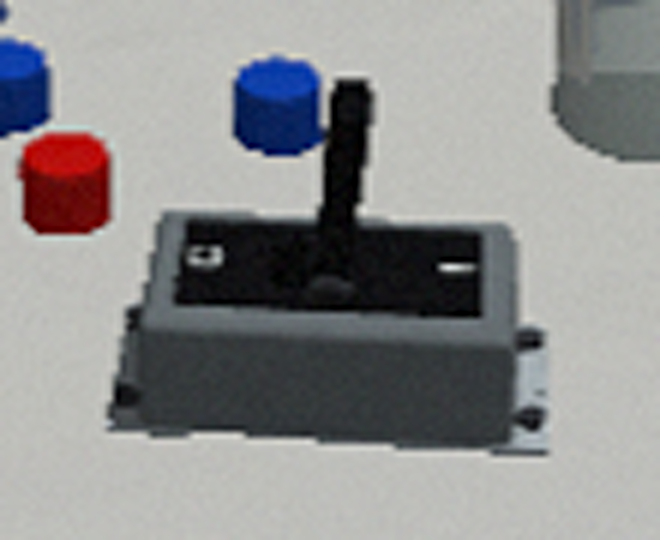

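View pics/sfeed.png

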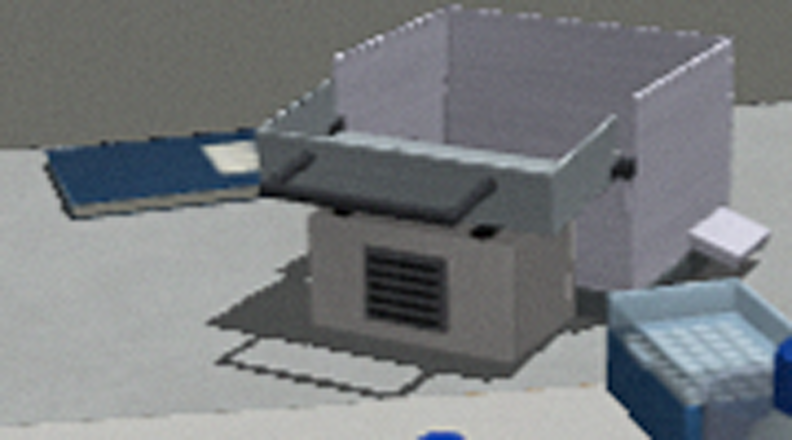

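Six caps confirmed: both views agree within 1 mm. The feeder's yaw is about 52° and its hinge is at about (0.5965, 0.2255), with bar, rim and front-wall estimates agreeing within about 5 mm. The cutout is at (0.532, -0.404) with yaw -15°. The lever is nearly upright, leaning slightly to ON. I'll do the first cap now.

```bash
cat >> h.py <<'E'
YAW=np.radians(52);X=np.array([np.cos(YAW),np.sin(YAW),0]);Y=np.array([-np.sin(YAW),np.cos(YAW),0])
H=np.array([.5965,.2255,.108]); DOWN=[180,0,-38]
SLOT=[.085,.051,.017,-.017,-.051,-.085]
def find():
    return [p for c,a,p in caps(.012,"side") if 80<a<320 and .38<p[0]<.63 and -.36<p[1]<.03]
def pick(p):
    gripper_to(.05)
    move_to([p[0],p[1],.10],DOWN)
    move_linear([p[0],p[1],.003],rate=.15,stop_force=8)
    gripper_to(.0); g=get_obs()["finger_gap"]
    move_linear([p[0],p[1],.20],rate=.3)
    return g,get_obs()["finger_gap"]
def place(y):
    q=H-.048*X+y*Y
    move_to([q[0],q[1],.20],DOWN)
    g=get_obs()["finger_gap"]
    if g<.024: return g
    move_linear([q[0],q[1],.111],rate=.15,stop_force=10)
    z=get_obs()["position"][2]
    gripper_to(.046)
    move_linear([q[0],q[1],.20],rate=.3)
    return g,z
E
python3 - <<'E'
from h import *
f=sorted(find(),key=lambda p:-p[1]);print(f)
print(pick(f[0]),get_obs()["clock"]);print(place(SLOT[0]),get_obs()["clock"])
print(find())
s=snapshot("top");cv2.imwrite("pics/t1.png",cv2.resize(s["frame"][130:290,130:420,::-1],None,fx=2.7,fy=2.7))
E
```

```text
[array([ 0.5314, -0.046 ,  0.012 ]), array([ 0.4531, -0.0552,  0.012 ]), array([ 0.5481, -0.1394,  0.012 ]), array([ 0.4437, -0.157 ,  0.012 ]), array([ 0.4518, -0.2297,  0.012 ]), array([ 0.5426, -0.2599,  0.012 ])]
(0.0004053034067573742, -8.737470955483392e-05) 5.3833
0.0005154945413379901 6.4917
[array([ 0.5314, -0.0457,  0.012 ]), array([ 0.4531, -0.0554,  0.012 ]), array([ 0.5482, -0.1394,  0.012 ]), array([ 0.4437, -0.157 ,  0.012 ]), array([ 0.4518, -0.2296,  0.012 ]), array([ 0.5427, -0.2596,  0.012 ])]
```

The grip closed on nothing and the cap didn't move. I suspect the descent stopped early, so I'll check that.

Run:
```python
from h import *
p=find()[0]
p=[0.5314,-0.0457]
gripper_to(.05); move_to([*p,.10],DOWN); print(get_obs()["force"])
print(move_linear([*p,.003],rate=.1,stop_force=20)); o=get_obs();print(o["position"],o["force"],o["ee_rot"],o["finger_gap"])
s=snapshot("side");cv2.imwrite("pics/s1.png",cv2.resize(s["frame"][170:330,230:430,::-1],None,fx=3.5,fy=3.5))
```

```text
[-0.19304433  0.25877439 -0.66206182]
False
[ 0.53201938 -0.04566487  0.00360121] [ 0.87670895  0.37561137 -0.08453949] [-1.79958932e+02 -5.98254589e-02 -3.79951648e+01] 0.04991143370264144
```

View pics/s1.png

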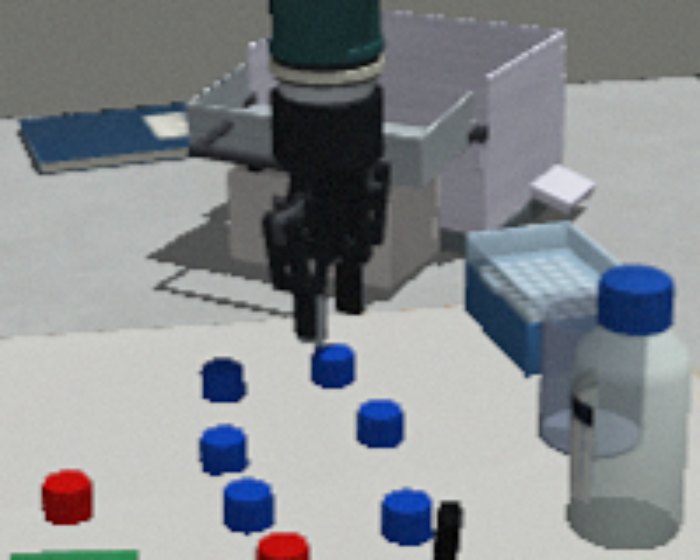

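Run:
```python
from h import *
s=snapshot("top");cv2.imwrite("pics/t2.png",cv2.resize(s["frame"][180:320,240:420,::-1],None,fx=4,fy=4))
o=get_obs();P=o["position"];print(P,px(s,P),px(snapshot("side"),P))
print(np.array(s["R"])@P+s["t"])
```

```text
[ 0.53201611 -0.04575485  0.00370914] [321.17676932 239.06788167] [324.91367937 277.31552848]
[ 0.00266333 -0.00299388  1.32522556]
```

View pics/t2.png

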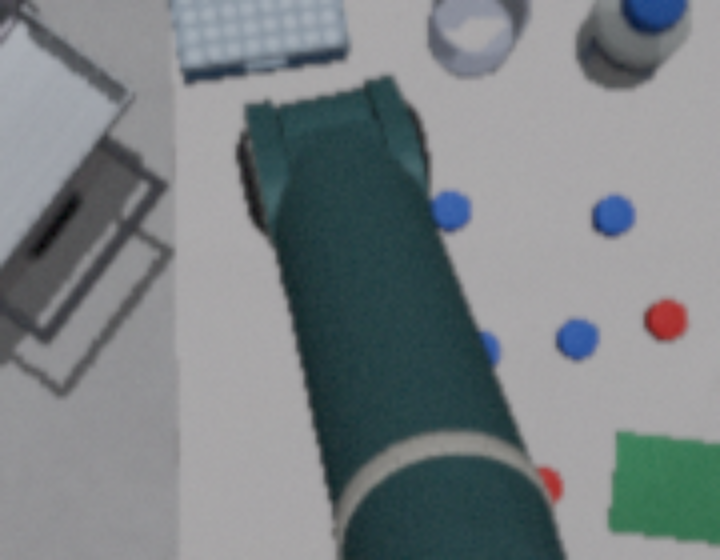

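Run:
```python
from h import *
s=snapshot("side");P=get_obs()["position"]
for h in(0,.01,.02,.03,.04):
    print(h,[px(s,P+k*(.025+.007)*X+[0,0,h]).round(1) for k in(-1,1)], [px(s,P+k*(.025+.007)*X+0.08*np.array([.0,1,0])*h/.04).round(1) for k in(-1,1)])
before=s["frame"].astype(int)
m=cv2.inRange(cv2.cvtColor(s["frame"],cv2.COLOR_RGB2HSV),(0,0,0),(180,255,70))[225:300,295:350]
for r in m[::2]: print("".join("#" if v else "." for v in r))
```

```text
0 [array([318.4, 282.5]), array([331.1, 272.5])] [array([318.4, 282.5]), array([331.1, 272.5])]
0.01 [array([318.3, 278.7]), array([331. , 268.8])] [array([317.2, 278.9]), array([329.8, 269.2])]
0.02 [array([318.2, 275. ]), array([331. , 265.2])] [array([316.1, 275.5]), array([328.6, 266. ])]
0.03 [array([318.1, 271.2]), array([330.9, 261.5])] [array([315. , 272.1]), array([327.3, 262.9])]
0.04 [array([318. , 267.3]), array([330.9, 257.8])] [array([314. , 268.8]), array([326.2, 259.9])]
.................#############################.........
.............#################################.........
.............#####..#########################..........
...........###...############################..........
..........###################################..........
..........###################################..........
..........###################################..........
...........#################################...........
...........##############################..............
...........##############################..............
............###########..##############.........
[... 819 characters left out ...]
............................
.......................................................
.......................................................
.......................................................
.......................................................
.......................................................
.......................................................
.......................................................
.......................................................
.......................................................
.......................................................
.......................................................
.......................................................
```

The fingertip columns match the model, but the rows put the fingertips about 35–40 mm above the reported TCP. I'll probe the bench gently at a free spot to measure the real offset.

Run:
```python
from h import *
P=get_obs()["position"]
move_linear([P[0],P[1],.06],rate=.2); gripper_to(0)
move_to([.50,-.10,.03],DOWN)
try:
    print(move_linear([.50,-.10,-.05],rate=.03,stop_force=5)); 
except IKError as e: print(e)
o=get_obs();print(o["position"],o["force"],o["finger_gap"],o["clock"])
s=snapshot("side");print(px(s,o["position"]),px(s,[.5,-.1,0]))
m=cv2.inRange(cv2.cvtColor(s["frame"],cv2.COLOR_RGB2HSV),(0,0,0),(180,255,70))[225:330,290:345]
print(np.nonzero(m.sum(1))[0].max()+225)
move_linear([.50,-.10,.05],rate=.1)
```

```text
True
[ 0.49995679 -0.09998962 -0.03657699] [-0.72669302 -0.59245251  6.56164277] -2.9855176160269658e-05 12.9583
[315.34715303 303.38876261] [315.00490577 289.6410607 ]
292
```

The bench is touched at a reported z of -0.0366, so the true fingertips are about 36 mm above the reported TCP, while xy agrees. I'll apply that offset and re-try.

```bash
sed -i 's/p\[1\],.10\]/p[1],.05]/; s/p\[1\],.003\],rate=.15,stop_force=8/p[1],-.033],rate=.12,stop_force=15/; s/q\[1\],.111\],rate=.15,stop_force=10/q[1],.111-.036],rate=.15,stop_force=15/; s/\.20\]/.16]/g' h.py; grep -n "move_" h.py
python3 - <<'E'
from h import *
f=sorted(find(),key=lambda p:-p[1]);print(f)
print(pick(f[0]),get_obs()["clock"]);print(place(SLOT[0]),get_obs()["clock"])
print(find())
s=snapshot("side");cv2.imwrite("pics/s3.png",cv2.resize(s["frame"][150:330,220:420,::-1],None,fx=3,fy=3))
E
```

```text
25:    move_to([p[0],p[1],.05],DOWN)
26:    move_linear([p[0],p[1],-.033],rate=.12,stop_force=15)
28:    move_linear([p[0],p[1],.16],rate=.3)
32:    move_to([q[0],q[1],.16],DOWN)
35:    move_linear([q[0],q[1],.111-.036],rate=.15,stop_force=15)
38:    move_linear([q[0],q[1],.16],rate=.3)
[array([ 0.5313, -0.0463,  0.012 ]), array([ 0.453 , -0.0554,  0.012 ]), array([ 0.5481, -0.1396,  0.012 ]), array([ 0.4435, -0.157 ,  0.012 ]), array([ 0.4518, -0.2299,  0.012 ]), array([ 0.5427, -0.2596,  0.012 ])]
(0.027524975550186136, 0.02782584074742024) 16.9333
(0.02787587402580012, np.float64(0.07562669272241146)) 19.5083
[array([ 0.453 , -0.0554,  0.012 ]), array([ 0.5481, -0.1394,  0.012 ]), array([ 0.4437, -0.157 ,  0.012 ]), array([ 0.4518, -0.2297,  0.012 ]), array([ 0.5427, -0.2595,  0.012 ])]
```

View pics/s3.png

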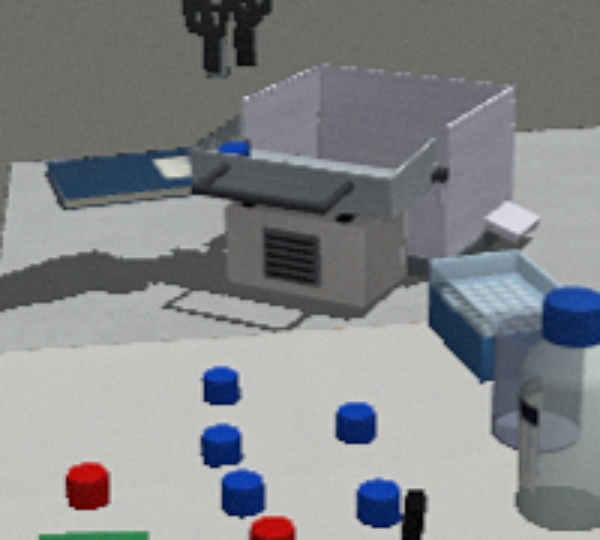

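The first cap sits at the left end of the bucket (crop (233,150)) and five remain. On to the rest, with a fresh look before each pick.

Run:
```python
from h import *
k=1;fails=0
while k<6 and fails<3:
    f=sorted(find(),key=lambda p:-p[1])
    if not f: print("none seen");break
    a=pick(f[0])
    b=place(SLOT[k]) if a[1]>.024 else None
    print(k,f[0],a,b,get_obs()["clock"],len(f))
    if isinstance(b,tuple): k+=1
    else: fails+=1
print(find())
movej([60,*get_obs()["joints"][1:]]) if 0 else move_to([.45,-.2,.2],DOWN)
s=snapshot("top");cv2.imwrite("pics/t4.png",cv2.resize(s["frame"][130:310,130:470,::-1],None,fx=2.3,fy=2.3))
for c in blobs(s): print(c[0].round(1),c[1],onz(s,*c[0],.115).round(3))
```

```text
1 [ 0.453  -0.0554  0.012 ] (0.028051486751559992, 0.02776923459190554) (0.02809324784976972, np.float64(0.07574139817214798)) 25.6083 5
2 [ 0.5481 -0.1394  0.012 ] (0.027714402795857122, 0.027943190965963653) (0.02811473674376002, np.float64(0.0756509168993489)) 31.975 4
3 [ 0.4437 -0.157   0.012 ] (0.02799668630085953, 0.027699923855691966) (0.028097450408251068, np.float64(0.07579273701793984)) 38.4583 3
4 [ 0.4518 -0.2296  0.012 ] (0.027794663124787303, 0.028045931770059852) (0.02790038136062523, np.float64(0.07576722169716989)) 45.3 2
5 [ 0.5427 -0.2595  0.012 ] (0.02783226766339982, 0.027851325222893672) (0.02790003072473084, np.float64(0.0757507945768725)) 52.0917 1
[]
[403.2 179.9] 177 [ 0.681 -0.276  0.115]
[256.4 199.2] 88 [0.633 0.132 0.115]
[244.9 213.9] 172 [0.592 0.164 0.115]
[233.3 228.6] 86 [0.552 0.196 0.115]
[225.6 238.4] 88 [0.525 0.216 0.115]
[217.1 249.5] 89 [0.495 0.239 0.115]
[322.3 345.9] 232 [ 0.233 -0.042  0.115]
```

View pics/t4.png

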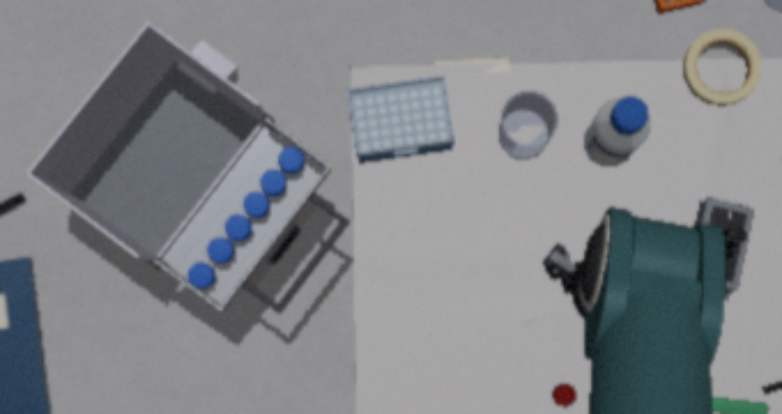

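All six caps are in one row in the bucket. Next I'll grip the bar and tip it along the arc.

```bash
cat >> h.py <<'E'
def arc(th,c=.050):
    p=.047+th; q=H-.15*np.cos(p)*X; return [q[0],q[1],.108+.15*np.sin(p)-c]
def swing(a,b,n,rate):
    for th in np.linspace(a,b,n+1)[1:]:
        move_linear(arc(th),rate=rate); o=get_obs()
        print(round(th,2),round(o["finger_gap"],4),o["force"].round(1),round(o["clock"],1))
        if o["finger_gap"]<.006: print("LOST");return False
    return True
E
python3 - <<'E'
from h import *
gripper_to(.036)
b=arc(0);move_to([b[0],b[1],.15],DOWN)
print(move_linear(b,rate=.1,stop_force=10),get_obs()["position"],b)
gripper_to(0);o=get_obs();print(o["finger_gap"],o["force"])
if o["finger_gap"]>.006: print(swing(0,.3,3,.06))
s=snapshot("side");cv2.imwrite("pics/s5.png",cv2.resize(s["frame"][120:280,220:420,::-1],None,fx=3,fy=3))
E
```

```text
False [0.50472712 0.10760849 0.06553941] [np.float64(0.5042527596410109), np.float64(0.10742891660960815), np.float64(0.06504740471166617)]
0.007378022080687628 [ 3.89477517  4.37071576 -0.85249022]
0.1 0.0077 [ 4.7  5.1 -4. ] 56.9
0.2 0.0073 [ 4.6  5.3 -4.1] 57.2
0.3 0.0074 [ 4.7  3.9 -3.7] 57.6
True
```

View pics/s5.png

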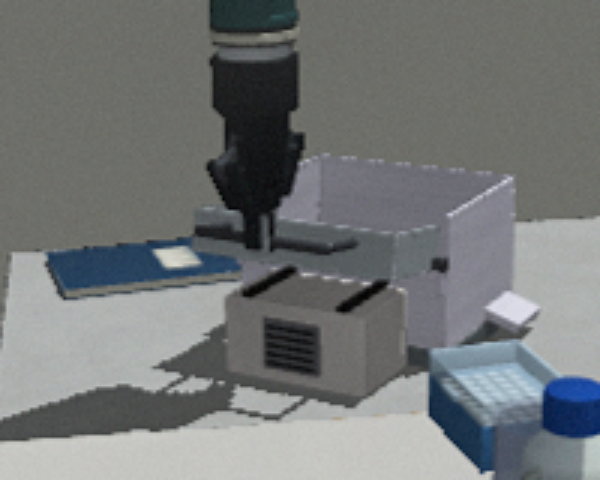

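The gripper holds the bar (crop (262,240)) and the bucket has lifted off its stand. I'll continue over to 1.72 rad.

Run:
```python
from h import *
if swing(.3,1.73,11,.07):
    dwell(.8)
s=snapshot("side");cv2.imwrite("pics/s6.png",cv2.resize(s["frame"][90:280,220:420,::-1],None,fx=3,fy=3))
```

```text
0.43 0.0075 [ 4.5  4.  -4.6] 58.1
0.56 0.0072 [ 4.3  3.2 -4.4] 58.5
0.69 0.0074 [-0.8 -1.5 -0.8] 59.0
0.82 0.0079 [-6.9 -5.3  6.8] 59.4
0.95 0.0076 [-10.3  -9.3  14.6] 59.8
1.08 0.0079 [-10.   -7.5  19.7] 60.2
1.21 0.0076 [-9.  -3.9 19.1] 60.7
1.34 0.0073 [-4.8 -1.8 16.3] 61.1
1.47 0.0072 [-3.3 -0.  14.2] 61.5
1.6 0.0077 [-1.2  1.  11.7] 62.0
1.73 0.0077 [-1.1  1.2 10.8] 62.4
```

View pics/s6.png

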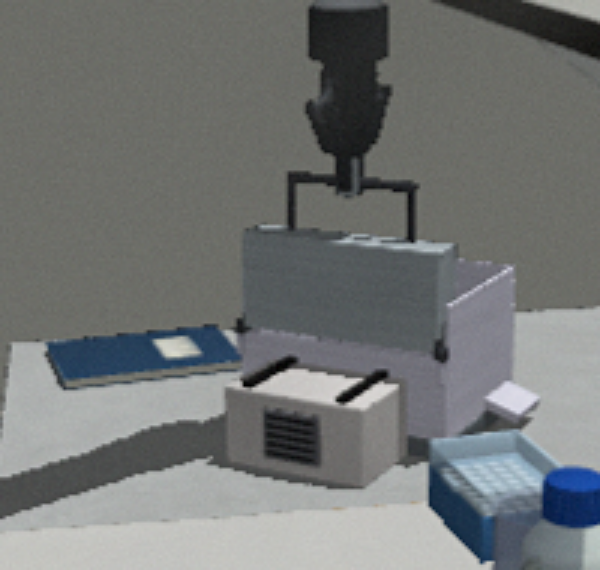

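The bucket is held upright past 90°, with the bar at crop (350,185) between the fingers. I'll lower it and check the hopper.

Run:
```python
from h import *
if swing(1.73,.02,13,.07):
    gripper_to(.036); dwell(.3)
P=get_obs()["position"]; move_linear([P[0],P[1],.15],rate=.15)
move_to([.45,-.2,.2],DOWN)
s=snapshot("top");cv2.imwrite("pics/t7.png",cv2.resize(s["frame"][130:310,130:470,::-1],None,fx=2.3,fy=2.3))
for c in blobs(s): print(c[0].round(1),c[1])
```

```text
1.6 0.0074 [-0.9  1.2  8.6] 63.7
1.47 0.0079 [-1.5  0.5 10. ] 64.1
1.34 0.0074 [-1.6  0.1  7.1] 64.5
1.2 0.0077 [-1.9  0.8  5.9] 65.0
1.07 0.0072 [ 1.9  1.9 -2.9] 65.4
0.94 0.0076 [ 3.6  2.3 -6.5] 65.8
0.81 0.0074 [ 6.   3.8 -8.4] 66.3
0.68 0.0076 [ 6.2  3.7 -7.1] 66.7
0.55 0.0073 [ 6.9  4.8 -5.3] 67.1
0.41 0.0074 [ 7.8  5.2 -3.3] 67.6
0.28 0.0072 [ 7.   5.2 -2.4] 68.0
0.15 0.0073 [ 6.7  5.4 -1.7] 68.4
0.02 0.0072 [ 8.3  7.4 -3.9] 68.9
[212.7 191.8] 387
[403.1 179.9] 182
[190.7 219.4] 196
[321.7 346. ] 226
```

View pics/t7.png

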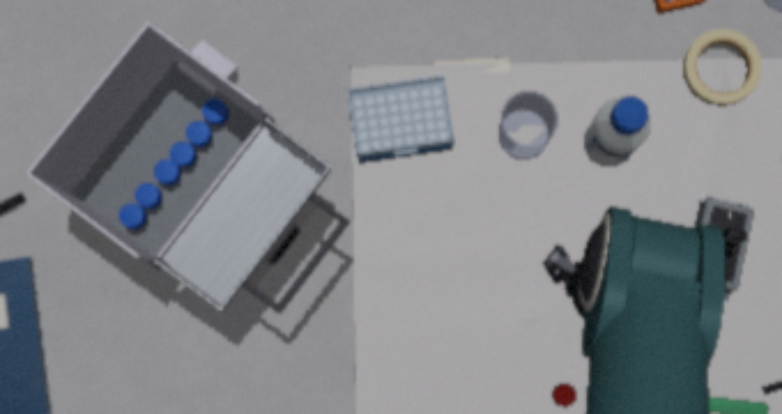

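All six caps lie in the hopper, crop (132,215) to (215,110), and the bucket is down and empty. Next is the cutout, OFF first.

```bash
cat >> h.py <<'E'
A=np.radians(-14.7);CX=np.array([np.cos(A),np.sin(A),0]);C0=np.array([.532,-.4036,0]);CD=[180,0,-14.7]
def cp(x,z): return list(C0+x*CX+[0,0,z-.036])
def push(x0,x1):
    move_to(cp(x0,.16),CD); move_linear(cp(x0,.075),rate=.15,stop_force=10)
    h=move_linear(cp(x1,.075),rate=.05,stop_force=14); o=get_obs()
    print(h,"x",(o["position"]-C0)@CX,o["force"],o["clock"]); dwell(.3)
    move_linear(cp(x0,.075),rate=.1); move_linear(cp(x0,.16),rate=.2)
E
python3 - <<'E'
from h import *
gripper_to(0)
push(.055,-.02)
s=snapshot("side");cv2.imwrite("pics/s8.png",cv2.resize(s["frame"][280:390,290:420,::-1],None,fx=4,fy=4))
E
```

```text
True x -0.01235369581217078 [ 1.00685926 -0.07673972  2.4667698 ] 75.0917
```

View pics/s8.png

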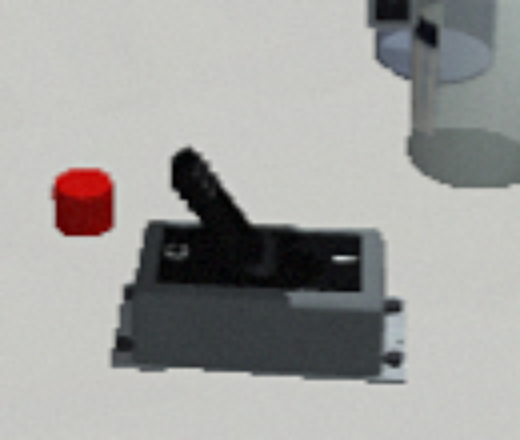

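The lever leans towards the ring mark, with its tip near crop (186,155). I'll check that against the projected OFF stop before throwing it on.

Run:
```python
from h import *
s=snapshot("side")
def pred(th): a=th-.6;return px(s,C0+[0,0,.036]+.064*(np.sin(a)*CX+np.cos(a)*np.array([0,0,1])))
for th in(0,.08,.15,.25): print(th,pred(th).round(1),((pred(th)-[290,280])*4).round(0))
```

```text
0 [334.7 319.9] [179. 160.]
0.08 [337.2 318.7] [189. 155.]
0.15 [339.4 317.7] [198. 151.]
0.25 [342.8 316.6] [211. 146.]
```

It looks near zero, but the margin isn't certain. I'll press OFF once more, firmer, and then throw it ON.

```bash
sed -i 's/stop_force=14/stop_force=25/' h.py
python3 - <<'E'
from h import *
push(.055,-.03)
push(-.068,.03)
move_to([.45,-.1,.25],DOWN)
s=snapshot("side");cv2.imwrite("pics/s9.png",cv2.resize(s["frame"][170:390,220:420,::-1],None,fx=2.7,fy=2.7))
def pred(th): a=th-.6;return px(s,C0+[0,0,.036]+.064*(np.sin(a)*CX+np.cos(a)*np.array([0,0,1])))
for th in(1,1.1,1.2): print(th,((pred(th)-[220,170])*2.7).round(0))
E
```

```text
True x -0.013793039231513506 [ 1.90968263 -0.65015564  1.94510348] 79.4333
True x 0.009609999159861077 [-3.01960403  1.46188591  6.68928063] 83.925
1 [405. 400.]
1.1 [414. 405.]
1.2 [422. 409.]
```

View pics/s9.png

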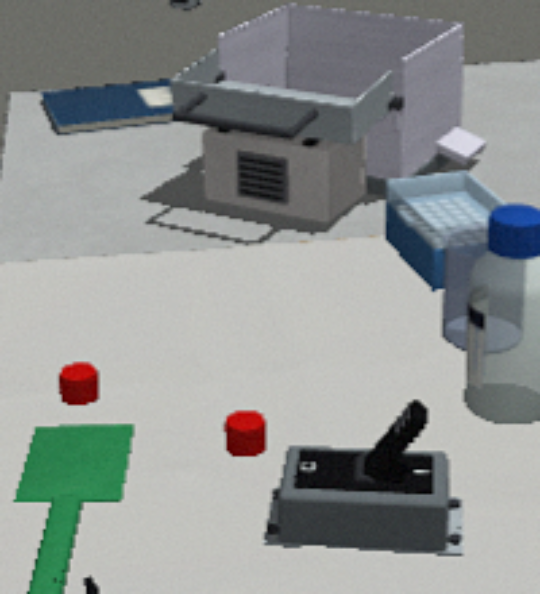

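The lever leans to the bar mark, with its tip at crop (417,408) against a predicted (422,409). Both pushes ended on a hard stop, nearly symmetric about the pivot. The bucket is down and the bystanders are unmoved.

```bash
python3 -c "
from bench import *
print(get_obs()['clock'],job_done())"
```

```text
the job is handed in; nothing more can be done
86.95 None
```

I handed the job in at 87 s: all six caps are in the hopper, the bucket is back down, and the cutout was pushed off and then thrown on; `job_done()` returned no verdict.

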